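Serve chocolate nuts from a spring-gated chute

TASK

Stand the small blue cup upright and centred on the round pedestal below the lip of the nut dispenser's chute and let go of it. Then pull the spring-loaded gate out by its black handle until the handle stands over the red mark, so that all three chocolate nuts roll into the cup, and finish while still holding the gate there. Leave the two jars and the shaker alone.

Things in the scene. Friction and masses are not known exactly. Their poses are not given: they have to be found in the camera images.
- dispenser: Fixed dispenser on a board (board top z = 14 mm). Origin: its underside, under the chute. Base 12 mm thick: x -50..35, y -150..105; tongue to x -165, y -15..55. Chute 34 mm wide, at x -17..17, sloping 13 deg down along -y: from y 107 (top z 167) to its lip at y -65 (top z 127). Rail: y 20, top z 124, front leg x -158. Spring barrel: x -18..-33, z 146, 16 mm thick.
- seat (a point): Centre of the flat top of the cup's wooden pedestal: 40 mm across, 41 mm above the dispenser's underside, at own x 0, y -107 mm, 42 mm out from the chute's lip. Axes as the dispenser. A cup standing centred here clears the lip by 12 mm sideways and is lower than the chute, so it can be lowered straight down.
- gate (a joint): Travel of the gate, m: 0 shut (sprung home), grows as it is pulled along the dispenser's own -x (roughly towards the robot); stop at 0.065. The spring pulls it shut with 2.6 N at 0 plus 130 N per m (8.5 N at 45 mm); it snaps home if let go. The chute is open from about 0.028.
- gate_handle (a point): Grip point of the gate's black upright handle plate, moving with the gate: 12 mm thick (own x), 34 mm wide (own y), reaching 18 mm above this point and 30 mm below it; at rest at x -74, y 20, z 171 mm of the dispenser. White lines mark its middle. Can be pinched from above, fingers closing along own x. Axes as the dispenser.
- mark: Red band, 4 mm (own x) by 54 mm (own y), across the guide rail at y 20, z 124 mm of the dispenser; its place along the rail differs each time (38 to 52 mm out from the resting handle). Origin: middle of the band. The gate is at the mark when the handle's middle is straight over it (same own x). Axes as the dispenser.
- cup: Blue round open cup, 60 mm across the rim, 54 mm across the foot, 60 mm high, wall 3 mm, about 0.2 to 0.4 kg. Origin: centre of its underside, z up. Starts upright on the board to the right.
- ball_0: Chocolate nut: brown 20 mm ball of 10 g, the lowest of three waiting in the chute behind the gate. Origin: its centre.
- ball_1: Chocolate nut: brown 20 mm ball of 10 g, the middle of three waiting in the chute behind the gate. Origin: its centre.
- ball_2: Chocolate nut: brown 20 mm ball of 10 g, the highest of three waiting in the chute behind the gate. Origin: its centre.
- ochre_jar: Small glass jar with ochre lid, 55 mm across, 70 mm high, bystander. Origin: centre of its underside.
- shaker: Salt shaker, 44 mm across, 90 mm high, bystander. Origin: centre of its underside.
- blue_jar: Small glass jar with blue lid, 55 mm across, 70 mm high, bystander. Origin: centre of its underside.

How it is judged:
By the outcome, as a careful person would: the job done as asked, in the order asked, and still so for the second after the job is handed in, while the arm keeps its last pose, push and grip.
It also fails if it takes over 48 s, if anything falls off the work surface, if the arm or the gripper's body presses on something with over 40 N, if the wrist force passes 120 N, or if a joint passes its speed limit or range.

ROBOT

A 6-joint arm with a two-finger parallel gripper is mounted at the origin on a cart in front of the work surface, level with it; the furniture and walls round the work are solid. World frame = base frame: x ahead of the robot, y to its left, z up, the work surface at z = 0. Lengths are in mm, angles in rad, forces in N, time in s.
With the tool pointing down it reaches from about 275 to 1000 mm from the base axis. Payload 8.4 kg.
Tool frame: the origin (TCP) lies between the finger pads; the fingertips stand 22 mm ahead of it and the grasp point (between the pads) lies 3 mm ahead of it; z points along the fingers, y is the line along which they close (so a half turn about z gives the same grasp; the last joint's range is limited). The gripper opens to 85 mm and grips with 20 to 120 N. Pads are 22 mm wide; open, the fingers measure 114 mm over their backs; the gripper's body (76 mm by 85 mm) begins 54 mm behind the grasp point. The pads swing forward as they close: fully open they stand 13 mm farther back than shut.
Start: joints at [-1.114, 0.353, 1.633, -0, 1.155, -0.002], TCP at [276.794, -560.368, 213.781] pointing down, gripper open.
Joint ranges: [-2.63, 2.63], [-0.92, 2.1], [0.06, 2.66], [-1.3, 4.44], [0, 2.69], [-3.02, 3.02]. Speed limits (rad/s): [2.22, 2.22, 2.79, 3.14, 3.14, 3.14].

INTERFACE

Orientations are given as [roll, pitch, yaw] about the fixed x, y, z axes, in that order (R = Rz(yaw) Ry(pitch) Rx(roll)).
In Python, from rig import r, grab_frame gives the robot as it stands.
- The arm moves only by the shell command python3 -m inch 'ROWS' [FORCE]. ROWS is JSON, a list of rows, each a list of 7 numbers: the turn, a rotation vector about the tool's x, y, z as a fraction of full scale, then the shift along the tool's x, y, z as a fraction of full scale, then the closure, from 0 (fully open) to 1 (shut). In form: [[rx, ry, rz, dx, dy, dz, fingers], ...]. A call has 1 to 8 rows; each row shifts and turns the commanded pose from where the row before left it, along the tool's axes as they then stand; what a row does not reach is not made up. Full scale, the value 1, is 2.5 cm for a shift and pi rad for a turn. A row lasts 1/12 s, in which the tool goes at most 41.7 mm and 7.16 degrees, less where a joint would pass 70% of its speed; a pose out of reach is approached as far as the arm can. A call with a number of a shift or a turn outside -1 to 1 is refused whole. A call with a gripper value outside its range is refused whole. The fingers move at their own pace and stop on an object; FORCE is the grip in N (left out, the last holds). Time passes only in rows, so rows that do not move let the fingers close. It gives the time, the measured TCP pose, the force, the opening and the grip force at its end, in the units of the state.
- r.sense(): the state, without advancing time (a new reading comes with each control period).
- grab_frame(name): name is "scene" or "top" or "wrist"; returns a dict with "pixels" (420x560x3 uint8, red, green, blue), "z_map" (420x560 float32, mm along the optical axis (not along the pixel's ray), 0 where there is no reading), "vertical_fov" (degrees; the focal length in pixels is half the picture's height over the tangent of half this angle, whatever the lens; pixels are square), "cx", "cy" (the principal point, pixels), "dist" ([k1, k2, p1, p2, k3] as OpenCV has them; the pictures are not rectified), "cam_to_world" (4x4, takes a point from camera to world coordinates). Camera axes: x right, y down, z forward; pixel columns grow to the right and rows downward; lengths in mm; the calibration is good to about 2 mm. A picture is of the moment at which its call begins.
- r.sign_off(): hands the job in; it is judged then, once.
The state is a dict: "clock": time; "qpos": joint angles; "qvel": joint speeds; "joint_efforts": joint torques, N m; "eef_pos": TCP position; "tcp_rot": TCP orientation; "contact_force": force on the tool from outside, world axes, zero at the start; "wrist_torque": the same for the moment, N m; "opening": opening from 0.0 (shut) to 1.0 (fully open); "grasp_force": force on a finger pad.
Only numpy, scipy, OpenCV 4.12 (cv2) and the standard library are available. Lean on these libraries where they do the work, as an engineer would, in place of code of your own. Each camera call takes 0.05 s, during which the arm holds its last target. There are 200 camera calls.

## Working session

There is one attempt and no reset: what is moved stays moved. The work goes in short steps, Python scripts to look and compute and a shell command to move; the robot and the scene stay as the last step left them, time stands still between calls to the robot, and variables do not carry over. Pictures are saved under pics/ and viewed, at most 10 in all, crops included, and the job is handed in when it is done.

```bash
ls; mkdir -p pics
cat > h.py <<'E'
import numpy as np, cv2
from rig import r, grab_frame
def K(f):
    fl=210/np.tan(np.radians(f["vertical_fov"])/2)
    return np.array([[fl,0,f["cx"]],[0,fl,f["cy"]],[0,0,1.]])
def world(f,uv,z=None):
    "pixels -> world; by depth map, or on plane z"
    uv=np.array(uv,float).reshape(-1,2)
    n=cv2.undistortPoints(uv.reshape(-1,1,2),K(f),np.array(f["dist"],float)).reshape(-1,2)
    d=np.c_[n,np.ones(len(n))]; T=np.array(f["cam_to_world"]); R,t=T[:3,:3],T[:3,3]
    dw=d@R.T
    if z is None: s=f["z_map"][uv[:,1].astype(int),uv[:,0].astype(int)]
    else: s=(z-t[2])/dw[:,2]
    return t+dw*np.reshape(s,(-1,1))
def proj(f,P):
    T=np.linalg.inv(np.array(f["cam_to_world"]))
    return cv2.projectPoints(np.array(P,float).reshape(-1,1,3),cv2.Rodrigues(T[:3,:3])[0],T[:3,3],K(f),np.array(f["dist"],float))[0].reshape(-1,2)
def save(f,n): cv2.imwrite("pics/"+n,cv2.cvtColor(f["pixels"],cv2.COLOR_RGB2BGR))
E
python3 - <<'E'
from h import *
import pickle
for n in ("scene","top"):
    f=grab_frame(n); save(f,n+"0.png"); pickle.dump(f,open(n+"0.pkl","wb"))
    print(n,np.round(np.array(f["cam_to_world"]),2).tolist(),f["vertical_fov"],f["dist"])
print(r.sense())
E
```

```text
pics
scene [[-0.86, -0.31, 0.4, 87.99], [-0.51, 0.51, -0.69, 721.37], [0.01, -0.8, -0.6, 783.5], [0.0, 0.0, 0.0, 1.0]] 44.51475856433378 [-0.01801371  0.          0.          0.          0.        ]
top [[0.03, -1.0, 0.08, 399.6], [-1.0, -0.03, -0.01, -0.39], [0.01, -0.08, -1.0, 1398.67], [0.0, 0.0, 0.0, 1.0]] 49.224043036343396 [0.01025884 0.         0.         0.         0.        ]
{'clock': 0.1, 'qpos': array([-1.11438331e+00,  3.53584720e-01,  1.63406005e+00,  8.37170367e-06,
        1.15520844e+00, -2.40890955e-03]), 'qvel': array([ 0.00203765, -0.00011143, -0.00143858,  0.00094366,  0.00120234,
        0.00014934]), 'joint_efforts': array([ 1.16478670e-03, -6.06354690e+01, -3.42821002e+01,  2.46598722e-05,
        3.95103227e-03, -2.72328208e-05]), 'eef_pos': array([ 276.60547536, -559.95396941,  213.1330072 ]), 'tcp_rot': array([-3.14033211e+00, -1.06913825e-05,  4.58818538e-01]), 'contact_force': array([-0.22134489, -0.88820611, -0.78998406]), 'wrist_torque': array([0.00251544, 0.06958938, 0.04743671]), 'grasp_force': 0.0, 'opening': 1.0043067455732453}
```

View pics/scene0.png

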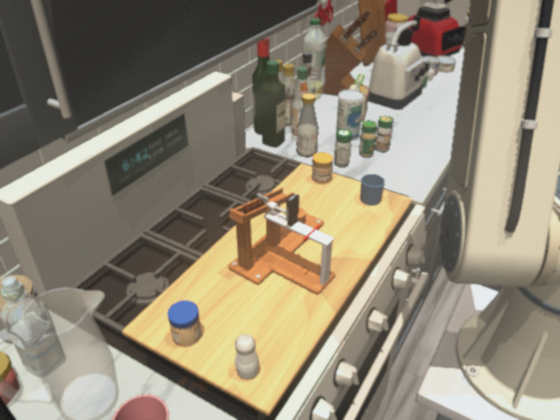

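View pics/top0.png

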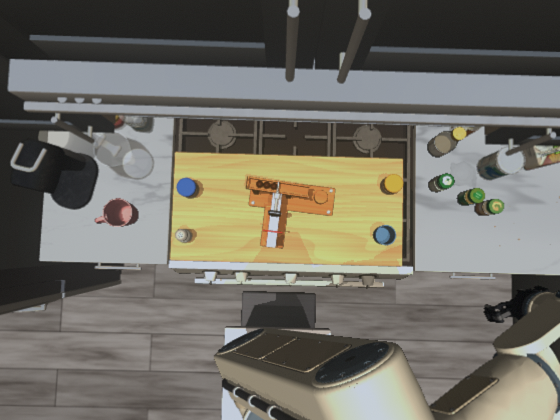

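The scene view shows the cup at about (372,190) and the dispenser with its black handle at (292,208). In the top view the cup is at (384,235), the pedestal at (320,196), the handle at (275,212) and the red mark near (272,231). Next I'll measure these.

Run:
```python
from h import *
import pickle
f=pickle.load(open("top0.pkl","rb")); g=pickle.load(open("scene0.pkl","rb"))
p=f["pixels"]; hsv=cv2.cvtColor(p,cv2.COLOR_RGB2HSV)
c=p[160:265,165:415]; cv2.imwrite("pics/topcrop.png",cv2.cvtColor(cv2.resize(c,None,fx=3.2,fy=3.2,interpolation=cv2.INTER_CUBIC),cv2.COLOR_RGB2BGR))
H,S,V=[hsv[...,i].astype(int) for i in range(3)]
def blobs(m,box,n):
    x0,y0,x1,y1=box; mm=np.zeros_like(m,np.uint8); mm[y0:y1,x0:x1]=m[y0:y1,x0:x1]
    k,l,st,ce=cv2.connectedComponentsWithStats(mm)
    for i in range(1,k):
        if st[i,4]>8: print(n,st[i],ce[i].round(1))
    return mm
m=blobs((H>95)&(H<120)&(S>80),(365,215,405,255),"cup")
ys,xs=np.where(m); 
print("cup z",np.percentile(world(f,np.c_[xs,ys])[:,2],[5,50,95]))
print(world(f,[[384,235]]),world(f,[[384,235]],74),world(f,[[384,235]],14))
# points with depth at rim height
W=world(f,np.argwhere(np.ones((420,560)))[:,::-1]).reshape(420,560,3)
z=W[...,2]
rim=(z>66)&(z<82); rim[:, :365]=0; rim[:,405:]=0; rim[:215]=0; rim[255:]=0
ys,xs=np.where(rim); (cx,cy),rad=cv2.minEnclosingCircle(np.c_[xs,ys].astype(np.float32)); print("rim",cx,cy,rad,world(f,[[cx,cy]],74),len(xs))
r_=blobs(((H<6)|(H>174))&(S>150),(250,220,300,245),"red"); ys,xs=np.where(r_)
w=world(f,np.c_[xs,ys],138); print("red",w.mean(0))
# corners of base: dispenser brown
b=((H<13)&(S>110))
for lo,hi in ((20,32),(48,60),(175,200),(130,145)):
    q=(z>lo)&(z<hi); q[:,:240]=0;q[:,345:]=0;q[:165]=0;q[255:]=0
    ys,xs=np.where(q); 
    if len(xs): 
        print(lo,len(xs),W[ys,xs].mean(0).round(1)); print(cv2.minAreaRect(W[ys,xs,:2].astype(np.float32)))
```

```text
cup [376 227  14  17 185] [382.1 234.8]
cup z [12.88018373 18.22006542 74.97002407]
[[ 436.78847541 -312.93468043   11.36922003]] [[ 435.10957946 -298.82478255   74.        ]] [[ 436.71795408 -312.34200001   14.        ]]
rim 385.1725769042969 234.57522583007812 10.457659721374512 [[ 436.43015142 -302.2089363    74.        ]] 84
red [435.92966556  22.87839204 138.        ]
20 1794 [506.5 -27.9  25.5]
((506.78271484375, -32.74684143066406), (269.1115417480469, 314.29913330078125), 1.6961325407028198)
48 144 [ 544.1 -112.4   54.3]
((539.1535034179688, -26.31109619140625), (38.88743209838867, 214.631591796875), 3.1701526641845703)
175 119 [546.5  62.2 182.6]
((528.0706176757812, 50.88173294067383), (111.04484558105469, 86.59992218017578), 5.360506057739258)
130 634 [ 4.895e+02 -1.000e-01  1.380e+02]
((487.72894287109375, -15.456031799316406), (168.97311401367188, 153.53103637695312), 14.8951997756958)
```

View pics/topcrop.png

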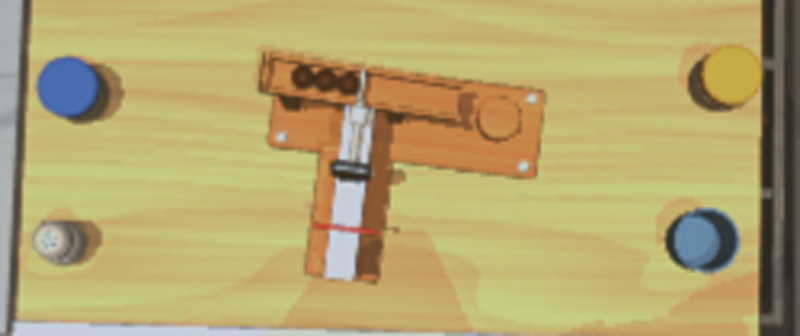

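The crop shows the pedestal at full-image pixel (320.6,196.6), the handle at (274.7,212.8), the mark at (273.4,231.6), the base screws, and the cup rim at (384.5,235).

Run:
```python
from h import *
import pickle
f=pickle.load(open("top0.pkl","rb"))
px=lambda c:(np.array(c,float)+.5)/3.2-.5+[165,160]
sc=world(f,px([[280,137],[523,167],[531,98]]),26); print("screws",sc.round(1))
d=sc[1]-sc[0]; th=np.arctan2(d[0],-d[1]); print("yaw",th)
R=np.array([[np.cos(th),-np.sin(th)],[np.sin(th),np.cos(th)]])
seat=world(f,px([[498,117]]),55)[0]
h=world(f,px([[351,168]]),14+189)[0]; mk=world(f,px([[347,229]]),138)[0]
rail=world(f,px([[340,278]]),138)[0]
print("seat",seat,"handle",h,"mark",mk)
print("handle-mark own",R.T@(h-mk)[:2],"handle-seat own",R.T@(h-seat)[:2],"expect -74,127")
print("mark-seat own", R.T@(mk-seat)[:2], "rail front-seat",R.T@(rail-seat)[:2])
# cup rim by edge of depth/color: ellipse on crop
f2=cv2.resize(f["pixels"][215:255,365:405],None,fx=8,fy=8,interpolation=cv2.INTER_CUBIC)
hs=cv2.cvtColor(f2,cv2.COLOR_RGB2HSV); m=((hs[...,0]>92)&(hs[...,0]<125)&(hs[...,1]>70)).astype(np.uint8)
c=max(cv2.findContours(m,0,2)[0],key=cv2.contourArea); (x,y),rad=cv2.minEnclosingCircle(c)
print(x/8+365,y/8+215,rad/8,world(f,[[(x+.5)/8-.5+365,(y+.5)/8-.5+215]],74))
```

```text
screws [[ 523.1   88.2   26. ]
 [ 501.3 -140.6   26. ]
 [ 566.7 -146.9   26. ]]
yaw -0.0951145287328294
seat [ 544.64905654 -113.68066056   55.        ] handle [483.389811    18.05384214 203.        ] mark [435.38170595  20.95744216 138.        ]
handle-mark own [48.06686781  1.66891059] handle-seat own [-73.49333632 125.32120284] expect -74,127
mark-seat own [-121.56020413  123.65229225] rail front-seat [-163.87681692  124.39301767]
382.875 235.25 8.946030616760254 [[ 435.52611722 -294.29375088   74.        ]]
```

```bash
python3 -m inch '[[0,0,-0.039,0,0,0,0],[0,0,-0.039,0,0,0,0],[0,0,-0.039,0,0,0,0],[0,0,-0.039,0,0,0,0],[0,0,-0.039,0,0,0,0],[0,0,-0.039,0,0,0,0],[0,0,-0.039,0,0,0,0],[0,0,-0.039,0,0,0,0]]' 30
cat >> h.py <<'E'
def go(x,y,z,yaw=1.476):
    "rows needed (totals, in units of the moves) to reach a tool-down pose"
    s=r.sense(); p=s["eef_pos"]; from scipy.spatial.transform import Rotation as Ro
    A=Ro.from_euler("xyz",s["tcp_rot"]); B=Ro.from_euler("xyz",[np.pi,0,yaw])
    print("at",p.round(1),s["tcp_rot"].round(4),"clock",round(s["clock"],2),"F",s["contact_force"].round(1),"turn",((A.inv()*B).as_rotvec()/np.pi).round(4),"shift",(B.inv().apply(np.array([x,y,z])-p)/25).round(3))
E
python3 -c "
from h import *
go(435.5,-297,170)"
```

```text
clock: 0.77
eef_pos: [276.7, -560.1, 213.3]
tcp_rot: [-3.141, -0.001, 1.445]
contact_force: [0.2, -0.7, 0.4]
opening: 1.002
grasp_force: 0.0
at [ 276.7 -560.1  213.3] [-3.1411e+00 -7.0000e-04  1.4451e+00] clock 0.77 F [ 0.2 -0.7  0.4] turn [-0.0001 -0.0002 -0.0098] shift [11.078  5.328  1.734]
```

```bash
python3 -m inch '[[0,0,-0.0098,0,0,0,0],[0,0,0,0.9,0.45,0,0],[0,0,0,0.9,0.45,0,0],[0,0,0,0.9,0.45,0,0],[0,0,0,0.9,0.45,0,0],[0,0,0,0.9,0.45,0,0],[0,0,0,0.9,0.45,0,0],[0,0,0,0.9,0.45,0,0]]' && python3 -m inch '[[0,0,0,0.9,0.45,0,0],[0,0,0,0.9,0.45,0,0],[0,0,0,0.5,0.25,0,0],[0,0,0,0,0,0,0],[0,0,0,0,0,0,0]]'
python3 - <<'E'
from h import *
import pickle
f=grab_frame("wrist"); save(f,"w1.png"); pickle.dump(f,open("w1.pkl","wb"))
print(np.array(f["cam_to_world"]).round(2).tolist())
go(435.5,-297,170)
E
```

```text
clock: 1.43
eef_pos: [371.3, -410.4, 213.5]
tcp_rot: [-3.141, -0.0, 1.47]
contact_force: [0.1, 0.6, -0.7]
opening: 0.997
grasp_force: 0.0
clock: 1.85
eef_pos: [405.6, -356.9, 213.6]
tcp_rot: [-3.141, -0.0, 1.472]
contact_force: [0.3, 0.4, -0.9]
opening: 0.996
grasp_force: 0.0
[[1.0, -0.1, -0.03, 411.81], [-0.1, -0.96, -0.28, -286.47], [-0.0, 0.28, -0.96, 374.2], [0.0, 0.0, 0.0, 1.0]]
at [ 405.3 -357.5  213.6] [-3.1412e+00  2.0000e-04  1.4706e+00] clock 1.9 F [-0.3 -0.2 -0. ] turn [-0.0001  0.0001 -0.0017] shift [2.522 0.976 1.745]
```

View pics/w1.png

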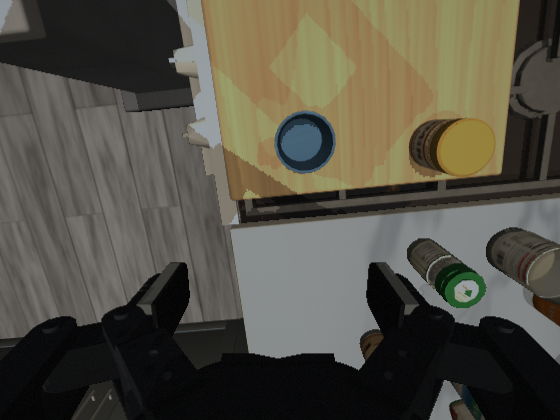

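The wrist view shows the cup rim at about (305,141), about 30 px in radius. The ochre jar is farther off at (466,146).

Run:
```python
from h import *
import pickle
f=pickle.load(open("w1.pkl","rb"))
hs=cv2.cvtColor(f["pixels"],cv2.COLOR_RGB2HSV); m=((hs[...,0]>92)&(hs[...,0]<125)&(hs[...,1]>70)).astype(np.uint8); m[:,:260]=0;m[:,350:]=0;m[190:]=0
m=cv2.morphologyEx(m,cv2.MORPH_OPEN,np.ones((3,3)))
c=max(cv2.findContours(m,0,2)[0],key=cv2.contourArea)
W=world(f,c.reshape(-1,2),74)[:,:2]
(c2,rad)=cv2.minEnclosingCircle(W.astype(np.float32)); print(c2,rad,cv2.fitEllipse(W.astype(np.float32)))
go(c2[0],c2[1],74+40)
```

```text
(435.9802551269531, -305.17388916015625) 29.358531951904297 ((435.99462890625, -305.2841491699219), (57.14364242553711, 57.64159393310547), 92.4018783569336)
at [ 405.3 -357.5  213.6] [-3.1412e+00  2.0000e-04  1.4706e+00] clock 1.9 F [-0.3 -0.2 -0. ] turn [-0.0001  0.0001 -0.0017] shift [2.199 1.026 3.985]
```

```bash
python3 -m inch '[[0,0,-0.0017,0.75,0.35,0.5,0],[0,0,0,0.75,0.35,0.5,0],[0,0,0,0.7,0.32,0.5,0],[0,0,0,0,0,0.8,0],[0,0,0,0,0,0.8,0],[0,0,0,0,0,0.8,0],[0,0,0,0,0,0,0],[0,0,0,0,0,0,0]]'; python3 -c "
from h import *
go(436,-305.2,63)"
```

```text
clock: 2.57
eef_pos: [435.1, -305.5, 115.7]
tcp_rot: [-3.139, -0.001, 1.474]
contact_force: [0.5, -0.9, 0.6]
opening: 1.0
grasp_force: 0.0
at [ 435.1 -305.5  115.7] [-3.1395e+00 -1.0000e-03  1.4741e+00] clock 2.57 F [ 0.5 -0.9  0.6] turn [-0.0007 -0.0003 -0.0006] shift [0.013 0.033 2.106]
```

```bash
python3 -m inch '[[0,0,0,0.01,0.03,0.5,0],[0,0,0,0,0,0.5,0],[0,0,0,0,0,0.5,0],[0,0,0,0,0,0.4,0],[0,0,0,0,0,0.2,0],[0,0,0,0,0,0,0],[0,0,0,0,0,0,0]]'; python3 -m inch '[[0,0,0,0,0,0,0.15],[0,0,0,0,0,0,0.25],[0,0,0,0,0,0,0.4],[0,0,0,0,0,0,0.6],[0,0,0,0,0,0,0.6],[0,0,0,0,0,0,0.6],[0,0,0,0,0,0,0.6]]' 30
```

```text
clock: 3.15
eef_pos: [437.1, -305.3, 64.3]
tcp_rot: [3.141, 0.0, 1.475]
contact_force: [0.5, -0.1, -0.1]
opening: 1.003
grasp_force: 0.0
clock: 3.73
eef_pos: [437.0, -304.9, 63.9]
tcp_rot: [3.142, 0.0, 1.475]
contact_force: [0.8, 1.1, -0.5]
opening: 0.396
grasp_force: 0.0
```

Run:
```python
from h import *
import pickle
f=grab_frame("wrist"); save(f,"w2.png"); pickle.dump(f,open("w2.pkl","wb"))
```

```text
(no output)
```

View pics/w2.png

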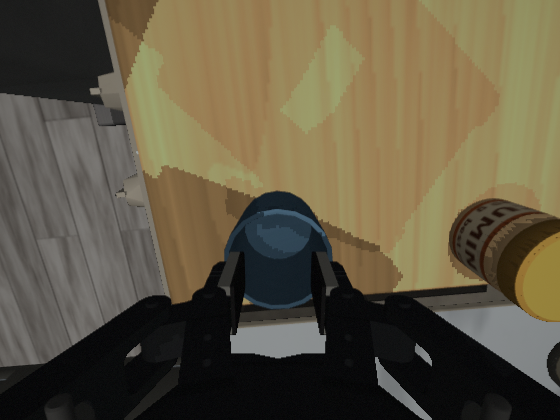

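The image shows the rim from x 225 to 330, centred at about (278,258). The pads, at x 240 and 318, look narrower than the rim and on or in front of it. I'll check this in depth.

Run:
```python
from h import *
import pickle
f=pickle.load(open("w2.pkl","rb")); s=r.sense(); print(s["eef_pos"],s["opening"],s["grasp_force"])
for n,uv in dict(rimtop=(278,211),rimL=(226,255),rimR=(329,255),rimbot=(278,304),padL=(240,260),padLb=(236,310),padR=(318,260),padRb=(322,310),floor=(278,240),wall=(278,200),board=(300,150)).items():
    print(n,world(f,[uv]).round(0))
print(proj(f,[[437,-305,74],[437,-305,64],[437,-305,42],[437,-335,74],[407,-305,74],[437,-275,74]]).round())
```

```text
[ 436.91392568 -304.85325835   63.7845356 ] 0.39838715503571065 0.0
rimtop [[ 439. -277.   73.]]
rimL [[ 409. -299.   75.]]
rimR [[ 464. -304.   75.]]
rimbot [[ 434. -331.   75.]]
padL [[ 420. -292.   97.]]
padLb [[ 419. -306.  116.]]
padR [[ 456. -296.   97.]]
padRb [[ 454. -307.  120.]]
floor [[ 435. -314.   19.]]
wall [[ 439. -276.   52.]]
board [[ 457. -252.   14.]]
[[279. 260.]
 [279. 253.]
 [279. 239.]
 [284. 308.]
 [225. 265.]
 [274. 208.]]
```

Run:
```python
from h import *
import pickle
f=pickle.load(open("w2.pkl","rb"))
for x in (228,234,240,244,318,326):
    print(x,[(y,)+tuple(world(f,[(x,y)])[0].round().astype(int)) for y in range(236,345,9)])
c=f["pixels"][180:345,200:360]; cv2.imwrite("pics/w2c.png",cv2.cvtColor(cv2.resize(c,None,fx=3.4,fy=3.4,interpolation=cv2.INTER_CUBIC),cv2.COLOR_RGB2BGR))
```

```text
228 [(236, np.int64(399), np.int64(-309), np.int64(15)), (245, np.int64(410), np.int64(-293), np.int64(74)), (254, np.int64(410), np.int64(-298), np.int64(75)), (263, np.int64(415), np.int64(-292), np.int64(100)), (272, np.int64(416), np.int64(-292), np.int64(108)), (281, np.int64(417), np.int64(-292), np.int64(117)), (290, np.int64(418), np.int64(-294), np.int64(120)), (299, np.int64(418), np.int64(-296), np.int64(123)), (308, np.int64(418), np.int64(-298), np.int64(126)), (317, np.int64(417), np.int64(-302), np.int64(125)), (326, np.int64(424), np.int64(-287), np.int64(153)), (335, np.int64(425), np.int64(-286), np.int64(157)), (344, np.int64(425), np.int64(-287), np.int64(160))]
234 [(236, np.int64(414), np.int64(-289), np.int64(74)), (245, np.int64(411), np.int64(-300), np.int64(59)), (254, np.int64(416), np.int64(-292), np.int64(90)), (263, np.int64(418), np.int64(-292), np.int64(101)), (272, np.int64(419), np.int64(-292), np.int64(109)), (281, np.int64(420), np.int64(-292), np.int64(116)), (290, np.int64(420), np.int64(-295), np.int64(119)), (299, np.int64(420), np.int64(-298),
[... 2336 characters left out ...]
64(-25))]
326 [(236, np.int64(463), np.int64(-293), np.int64(74)), (245, np.int64(463), np.int64(-299), np.int64(74)), (254, np.int64(460), np.int64(-296), np.int64(90)), (263, np.int64(459), np.int64(-296), np.int64(100)), (272, np.int64(457), np.int64(-296), np.int64(109)), (281, np.int64(456), np.int64(-296), np.int64(116)), (290, np.int64(456), np.int64(-297), np.int64(121)), (299, np.int64(455), np.int64(-300), np.int64(122)), (308, np.int64(455), np.int64(-304), np.int64(123)), (317, np.int64(455), np.int64(-307), np.int64(124)), (326, np.int64(454), np.int64(-310), np.int64(125)), (335, np.int64(451), np.int64(-290), np.int64(155)), (344, np.int64(450), np.int64(-289), np.int64(160))]
```

View pics/w2c.png

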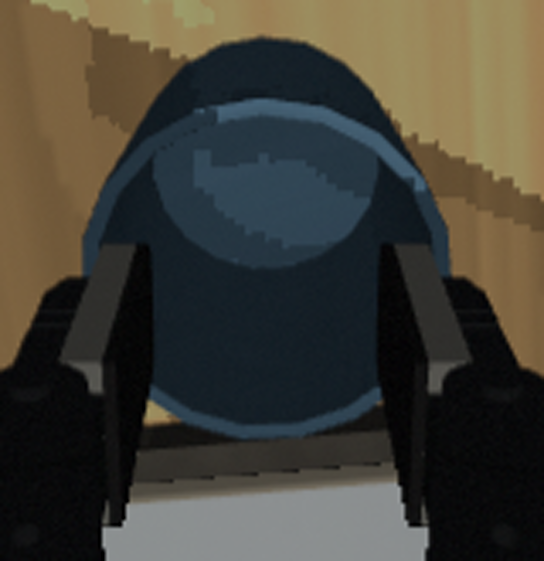

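The crop shows both fingertips ending above the rim (tips near z 85), so nothing is gripped. I'll check the tip height against the pose using both wrist pictures.

Run:
```python
from h import *
import pickle
from scipy.spatial.transform import Rotation as Ro
for n,uvs in (("w1",[(180,268),(178,275),(375,268),(160,300),(305,60)]),("w2",[(238,253),(318,253),(300,150)])):
    f=pickle.load(open(n+".pkl","rb")); T=np.array(f["cam_to_world"]); print(n,T[:3,3].round(1))
    for uv in uvs: print(uv,world(f,[uv]).round(0),f["z_map"][uv[1],uv[0]])
s=r.sense(); print(s["eef_pos"],s["qpos"].round(3),s["contact_force"])
f=grab_frame("scene"); pickle.dump(f,open("s2.pkl","rb".replace("r","w")));save(f,"s2.png")
```

```text
w1 [ 411.8 -286.5  374.2]
(180, 268) [[ 363. -343.  253.]] 133.3448
(178, 275) [[ 363. -344.  257.]] 129.65358
(375, 268) [[ 448. -351.  254.]] 132.35167
(160, 300) [[ 363. -343.  278.]] 109.431786
(305, 60) [[ 448. -222.   15.]] 326.12036
w2 [ 442.9 -234.4  224.4]
(238, 253) [[ 418. -292.   89.]] 146.92374
(318, 253) [[ 457. -296.   88.]] 147.27423
(300, 150) [[ 457. -252.   14.]] 207.04012
[ 436.91392568 -304.85325835   63.7845356 ] [-0.612  0.408  1.95  -0.     0.783 -0.516] [-0.26852938 -0.32764043 -0.21327635]
```

View pics/s2.png

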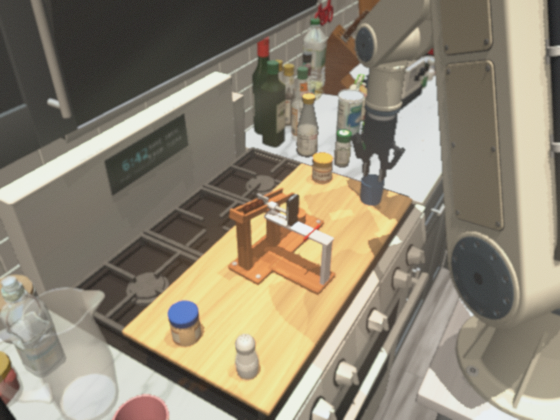

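The scene view confirms the gripper is just above the cup, near (375,180). The tips are therefore about 40 mm higher than the reported TCP implies. I'll open, lower in steps watching the force, and check by camera.

```bash
python3 -m inch '[[0,0,0,0,0,0,0],[0,0,0,0,0,0,0],[0,0,0,0,0,0,0],[0,0,0,0,0,0,0],[0,0,0,0,0,0.3,0],[0,0,0,0,0,0.3,0],[0,0,0,0,0,0.3,0],[0,0,0,0,0,0,0]]'
python3 - <<'E'
from h import *
import pickle
f=grab_frame("wrist"); pickle.dump(f,open("w3.pkl","wb"))
W=world(f,np.argwhere(np.ones((420,560)))[:,::-1]).reshape(420,560,3)
m=(abs(W[...,1]+303)<14)&(abs(abs(W[...,0]-437)-44)<12)&(f["z_map"]>0)&(W[...,2]>25)
for s in (-1,1):
    k=m&(s*(W[...,0]-437)>0); print(k.sum(),np.percentile(W[k],[1,50,99],axis=0).round(0) if k.sum() else "")
go(437,-305,25)
E
```

```text
clock: 4.5
eef_pos: [435.8, -304.1, 39.3]
tcp_rot: [-3.139, -0.001, 1.475]
contact_force: [-1.0, 0.3, 0.2]
opening: 0.996
grasp_force: 0.0
3437 [[ 381. -311.   72.]
 [ 392. -297.  104.]
 [ 398. -289.  139.]]
7000 [[ 469. -316.   73.]
 [ 480. -299.  121.]
 [ 493. -290.  143.]]
at [ 436.1 -304.3   40. ] [-3.1395e+00 -1.2000e-03  1.4751e+00] clock 4.55 F [ 0.4 -0.4  1.2] turn [-0.0007 -0.0004 -0.0003] shift [-0.025  0.039  0.599]
```

```bash
python3 -m inch '[[0,0,0,0,0.04,0.3,0],[0,0,0,0,0,0.3,0],[0,0,0,0,0,0.2,0],[0,0,0,0,0,0.12,0],[0,0,0,0,0,0,0],[0,0,0,0,0,0,0]]';python3 -m inch '[[0,0,0,0,0,0,0.2],[0,0,0,0,0,0,0.3],[0,0,0,0,0,0,0.6],[0,0,0,0,0,0,0.6],[0,0,0,0,0,0,0.6],[0,0,0,0,0,0,0.6]]' 30
```

```text
clock: 5.05
eef_pos: [437.8, -304.9, 18.1]
tcp_rot: [-3.141, -0.0, 1.475]
contact_force: [0.7, 0.6, -0.6]
opening: 0.999
grasp_force: 0.0
clock: 5.55
eef_pos: [438.1, -305.1, 18.9]
tcp_rot: [3.141, 0.0, 1.475]
contact_force: [-2.2, -0.3, 5.6]
opening: 0.696
grasp_force: 31.3
```

```bash
python3 -m inch '[[0,0,0,0,0,-0.3,0.6],[0,0,0,0,0,-0.6,0.6],[0,0,0,0,0,-0.8,0.6],[0,0,0,0,0,-0.8,0.6],[0,0,0,0,0,-0.8,0.6],[0,0,0,0,0,-0.5,0.6],[0,0,0,0,0,0,0.6],[0,0,0,0,0,0,0.6]]' 35
python3 - <<'E'
from h import *
import pickle
f=grab_frame("wrist"); save(f,"w4.png"); pickle.dump(f,open("w4.pkl","wb"))
go(544.6,-113.7,110)
E
```

```text
clock: 6.22
eef_pos: [438.1, -305.1, 113.7]
tcp_rot: [3.14, 0.001, 1.475]
contact_force: [-0.2, -0.1, -4.4]
opening: 0.689
grasp_force: 38.9
at [ 437.5 -304.7  112.9] [-3.1412e+00 -3.0000e-04  1.4751e+00] clock 6.27 F [ 0.6  0.6 -3.6] turn [-0.0001 -0.0001 -0.0003] shift [8.01  3.54  0.115]
```

View pics/w4.png

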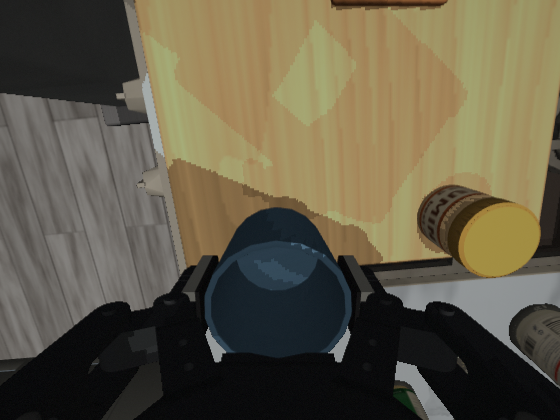

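The cup is held upright between the pads, with the rim at about (280,300). The base edge shows at the top near (390,5). I'll move partway and measure the pedestal from nearer.

```bash
python3 -m inch '[[0,0,0,0.4,0.4,0,0.6],[0,0,0,0.6,0.6,0,0.6],[0,0,0,0.7,0.7,0,0.6],[0,0,0,0.7,0.7,0,0.6],[0,0,0,0.6,0.6,0,0.6],[0,0,0,0.4,0.4,0,0.6],[0,0,0,0,0,0,0.6],[0,0,0,0,0,0,0.6]]'
python3 - <<'E'
from h import *
import pickle
f=grab_frame("wrist"); save(f,"w5.png"); pickle.dump(f,open("w5.pkl","wb"))
go(544.6,-113.7,110)
E
```

```text
clock: 6.93
eef_pos: [530.1, -227.9, 112.2]
tcp_rot: [-3.14, -0.0, 1.477]
contact_force: [-1.1, 0.9, -3.2]
opening: 0.695
grasp_force: 39.0
at [ 529.6 -228.4  112.3] [-3.1395e+00 -3.0000e-04  1.4757e+00] clock 6.98 F [-0.3 -0.7 -3.8] turn [-0.0007 -0.0001 -0.0001] shift [4.623 0.162 0.092]
```

View pics/w5.png

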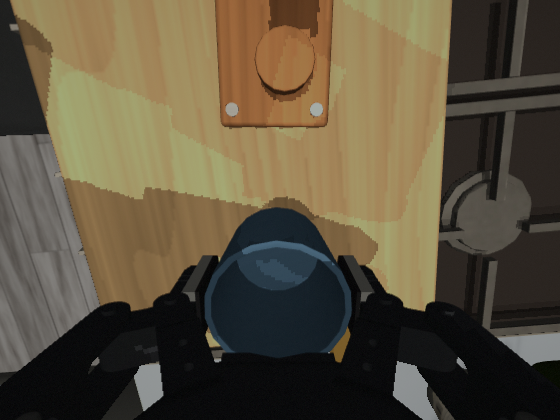

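The pedestal's top disc is at about (285,54), with screws at (232,109) and (317,109). The cup rim spans x 205–353 with its top at y 242.

Run:
```python
from h import *
import pickle
f=pickle.load(open("w5.pkl","rb")); s=r.sense(); p=f["pixels"]
W=world(f,np.argwhere(np.ones((420,560)))[:,::-1]).reshape(420,560,3); z=W[...,2]
m=(abs(z-55)<7); m[:10]=0; m[100:]=0; m[:,:245]=0; m[:,325:]=0
c=max(cv2.findContours(m.astype(np.uint8),0,2)[0],key=cv2.contourArea).reshape(-1,2)
w=world(f,c,55)[:,:2].astype(np.float32); print("ped z",z[m].mean(),cv2.minEnclosingCircle(w),cv2.fitEllipse(w))
print("by eye",world(f,[(285,54),(256,57),(314,57)],55).round(1))
sc=world(f,[(232,109),(317,109)],26); d=sc[1]-sc[0]; print("screws",sc.round(1),"yaw",np.arctan2(d[1],d[0]))
hs=cv2.cvtColor(p,cv2.COLOR_RGB2HSV); b=(hs[...,0]>92)&(hs[...,0]<125)&(hs[...,1]>70)
rim=b&(z>155)&(z<180); ys,xs=np.where(rim); print(len(xs),"rim z",np.median(z[rim]))
w=W[rim][:,:2]; A=np.c_[2*w,np.ones(len(w))]; q=np.linalg.lstsq(A,(w**2).sum(1),rcond=None)[0]; print("rim centre",q[:2],np.sqrt(q[2]+q[:2]@q[:2]),"tcp",s["eef_pos"])
ww=world(f,[(205,298),(353,298),(279,243)],168); print("rim by eye",ww.round(1))
```

```text
ped z 55.29930200955797 ((544.002685546875, -116.63956451416016), 20.052091598510742) ((544.0416870117188, -116.59249114990234), (38.646644592285156, 39.26319885253906), 170.1831817626953)
by eye [[ 544.7 -113.6   55. ]
 [ 525.7 -113.6   55. ]
 [ 563.4 -117.2   55. ]]
screws [[ 501.6 -142.2   26. ]
 [ 567.1 -148.4   26. ]] yaw -0.09470566561551974
6111 rim z 164.33381572855356
rim centre [ 529.4362745  -226.69284571] 27.737055700059123 tcp [ 529.63732706 -228.36719109  112.30542433]
rim by eye [[ 501.3 -220.   168. ]
 [ 559.4 -225.4  168. ]
 [ 532.5 -199.5  168. ]]
```

```bash
python3 -m inch '[[0,0,0,0.4,0,0,0.6],[0,0,0,0.7,0.04,0,0.6],[0,0,0,0.8,0.04,0,0.6],[0,0,0,0.8,0.04,0,0.6],[0,0,0,0.8,0.04,0,0.6],[0,0,0,0.64,0,0,0.6],[0,0,0,0.4,0,0,0.6],[0,0,0,0,0,0,0.6]]'
python3 - <<'E'
from h import *
import pickle
f=grab_frame("wrist"); save(f,"w6.png"); pickle.dump(f,open("w6.pkl","wb"))
go(544.2,-115.8,62)
E
```

```text
clock: 7.65
eef_pos: [544.9, -114.4, 113.2]
tcp_rot: [-3.141, -0.0, 1.476]
contact_force: [-0.2, -0.9, -3.7]
opening: 0.693
grasp_force: 39.0
at [ 545.1 -115.5  113.3] [-3.1413e+00  1.0000e-04  1.4760e+00] clock 7.7 F [ 0.7 -0.2 -3.7] turn [-0.0001  0.      0.    ] shift [-0.016 -0.034  2.052]
```

View pics/w6.png

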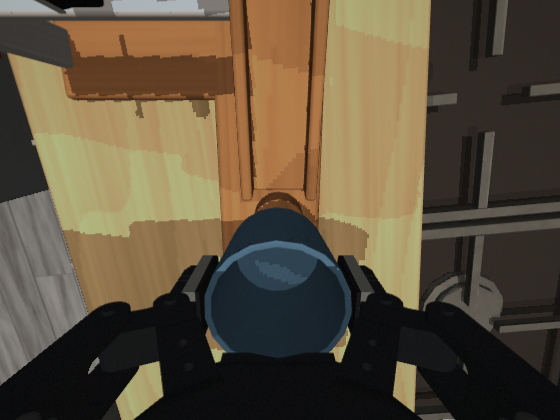

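The chute lip's end is at row ~192, x 243–318. The cup (x 205–353) is centred in front of it. I'll check the lip against the seat numerically.

Run:
```python
from h import *
import pickle
f=pickle.load(open("w6.pkl","rb"))
th=-.0947;R=np.array([[np.cos(th),-np.sin(th)],[np.sin(th),np.cos(th)]])
w=world(f,[(244,198),(315,198),(281,190)]); print(w.round(1))
w=world(f,[(244,198),(315,198),(281,190)],[[0],[0],[0]] if 0 else 139)
print(w.round(1),[(R.T@(q[:2]-[544.2,-115.8])).round(1) for q in w])
```

```text
[[532.8 -73.8 142.6]
 [564.5 -77.  141.7]
 [548.5 -96.2  26.4]]
[[532.4 -74.6 139. ]
 [564.8 -77.7 139. ]
 [549.6 -72.5 139. ]] [array([-15.7,  39.9]), array([16.9, 39.9]), array([ 1.3, 43.7])]
```

```bash
python3 -m inch '[[0,0,0,-0.04,-0.02,0.3,0.6],[0,0,0,0,0,0.5,0.6],[0,0,0,0,0,0.5,0.6],[0,0,0,0,0,0.4,0.6],[0,0,0,0,0,0.25,0.6],[0,0,0,0,0,0.1,0.6],[0,0,0,0,0,0,0.6],[0,0,0,0,0,0,0.6]]'; python3 -m inch '[[0,0,0,0,0,0.05,0.6],[0,0,0,0,0,0,0.6]]'
```

```text
clock: 8.37
eef_pos: [545.1, -117.1, 62.2]
tcp_rot: [3.141, 0.0, 1.475]
contact_force: [0.7, -0.5, -3.6]
opening: 0.689
grasp_force: 39.0
clock: 8.53
eef_pos: [545.3, -116.9, 61.2]
tcp_rot: [3.141, 0.0, 1.475]
contact_force: [-0.6, -0.3, -3.8]
opening: 0.693
grasp_force: 39.0
```

```bash
python3 -m inch '[[0,0,0,0,-0.02,0.04,0.6],[0,0,0,0,0,0,0.6],[0,0,0,0,0,0,0.6]]'; python3 -m inch '[[0,0,0,0,0,0.04,0.6],[0,0,0,0,0,0,0.6],[0,0,0,0,0,0,0.6]]'
```

```text
clock: 8.78
eef_pos: [544.6, -116.8, 60.0]
tcp_rot: [3.141, 0.0, 1.475]
contact_force: [1.3, 0.4, -3.7]
opening: 0.691
grasp_force: 39.0
clock: 9.03
eef_pos: [544.6, -116.9, 59.9]
tcp_rot: [3.141, 0.0, 1.475]
contact_force: [-4.1, 1.2, 9.0]
opening: 0.693
grasp_force: 39.7
```

Seated. Releasing, then rising straight up.

```bash
python3 -m inch '[[0,0,0,0,0,-0.02,0.3],[0,0,0,0,0,0,0.25],[0,0,0,0,0,0,0.15],[0,0,0,0,0,0,0],[0,0,0,0,0,0,0],[0,0,0,0,0,0,0],[0,0,0,0,0,0,0]]'; python3 -m inch '[[0,0,0,0,0,-0.3,0],[0,0,0,0,0,-0.6,0],[0,0,0,0,0,-0.9,0],[0,0,0,0,0,-1,0],[0,0,0,0,0,-1,0],[0,0,0,0,0,-1,0],[0,0,0,0,0,-1,0],[0,0,0,0,0,-0.2,0]]'
python3 - <<'E'
from h import *
import pickle
for n in ("wrist","top"):
    f=grab_frame(n); pickle.dump(f,open(n[0]+"7.pkl","wb")); save(f,n[0]+"7.png")
f=pickle.load(open("w7.pkl","rb")); W=world(f,np.argwhere(np.ones((420,560)))[:,::-1]).reshape(420,560,3)
hs=cv2.cvtColor(f["pixels"],cv2.COLOR_RGB2HSV); b=(hs[...,0]>92)&(hs[...,0]<125)&(hs[...,1]>70)
k=b&(abs(W[...,2]-115)<6)&(abs(W[...,0]-545)<60); w=W[k][:,:2]
print(k.sum(),np.median(W[k][:,2]),cv2.minEnclosingCircle(w.astype(np.float32)))
go(483.4,18,250)
E
```

```text
clock: 9.62
eef_pos: [544.4, -116.8, 59.2]
tcp_rot: [-3.142, -0.0, 1.475]
contact_force: [0.6, -0.9, -0.2]
opening: 0.997
grasp_force: 0.0
clock: 10.28
eef_pos: [546.5, -117.2, 214.1]
tcp_rot: [3.135, 0.001, 1.475]
contact_force: [1.2, -0.7, 0.1]
opening: 1.004
grasp_force: 0.0
787 114.92388762774533 ((542.8450927734375, -116.69585418701172), 29.788192749023438)
at [ 545.3 -117.   211.1] [3.1382e+00 4.0000e-04 1.4751e+00] clock 10.38 F [ 0.1  0.3 -0.3] turn [ 0.0011  0.0001 -0.0003] shift [ 5.14  -2.977 -1.558]
```

View pics/w7.png

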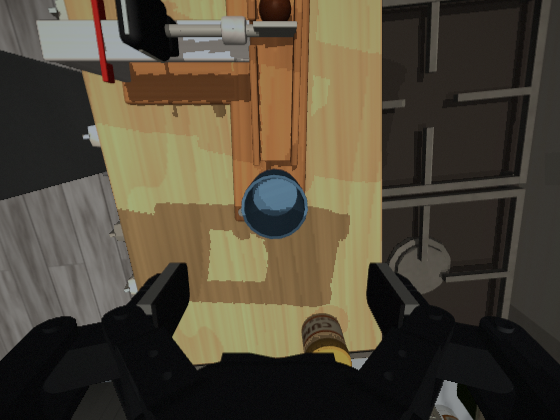

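The cup stands upright on the pedestal: rim centre measured at about (543,-117), rim z 115, and it lines up with the chute at pixel (274,207). Now I'll move over the gate handle and measure handle and mark numerically.

```bash
python3 -m inch '[[0,0,0,0.2,-0.4,-0.4,0],[0,0,0,0.4,-0.6,-0.4,0],[0,0,0,0.4,-0.6,-0.4,0],[0,0,0,0.4,-0.6,-0.36,0],[0,0,0,0.4,-0.6,0,0],[0,0,0,0.35,-0.5,0,0],[0,0,0,0.2,-0.35,0,0],[0,0,0,0,0,0,0]]'
python3 - <<'E'
from h import *
import pickle
f=grab_frame("wrist"); pickle.dump(f,open("w8.pkl","wb")); save(f,"w8.png")
th=-.0947;R=np.array([[np.cos(th),-np.sin(th)],[np.sin(th),np.cos(th)]])
W=world(f,np.argwhere(np.ones((420,560)))[:,::-1]).reshape(420,560,3); z=W[...,2]
hs=cv2.cvtColor(f["pixels"],cv2.COLOR_RGB2HSV); H,S,V=[hs[...,i].astype(int) for i in range(3)]
O=np.array([544.6,-116.6])-R@[0,-107]; own=(W[...,:2]-O)@R
print("origin",O)
def rep(n,m):
    q=np.c_[own[m],z[m]]; print(n,m.sum(),np.percentile(q,[2,50,98],axis=0).round(1).tolist())
near=(abs(own[...,1]-20)<40)
hm=near&(abs(own[...,0]+74)<20)&(abs(z-203)<6); rep("handle top",hm)
rm=near&((H<6)|(H>174))&(S>170)&(own[...,0]<-90)&(abs(z-138)<8); rep("mark",rm)
rep("rod/barrel",near&(own[...,0]>-62)&(own[...,0]<-35)&(z>150)&(z<185)&(abs(own[...,1]-20)<9))
print("lateral: mark x by plane", np.median(((world(f,np.argwhere(rm)[:,::-1],138)[:,:2]-O)@R),axis=0), "handle by plane",((world(f,np.argwhere(hm)[:,::-1],203)[:,:2]-O)@R).mean(0))
c=W[hm].mean(0); print("handle world",c); go(c[0],c[1],154)
E
```

```text
clock: 11.05
eef_pos: [457.1, -48.6, 247.3]
tcp_rot: [-3.139, -0.0, 1.476]
contact_force: [0.4, -0.1, 0.8]
opening: 0.997
grasp_force: 0.0
origin [554.71776133 -10.07943435]
handle top 920 [[-80.3, 5.0, 198.9], [-74.9, 21.2, 202.8], [-68.7, 36.1, 204.8]]
mark 284 [[-123.4, -4.7, 136.5], [-121.4, 21.1, 140.8], [-119.7, 45.7, 142.2]]
rod/barrel 341 [[-61.4, 17.0, 160.0], [-48.5, 20.8, 163.2], [-35.7, 23.8, 165.1]]
lateral: mark x by plane [-121.67621877   21.04668504] handle by plane [-74.78918156  20.98363779]
handle world [482.28376955  17.87835717 202.56769448]
at [458.4 -49.2 247.6] [-3.1406e+00  1.0000e-04  1.4760e+00] clock 11.1 F [ 0.6 -0.6  0.9] turn [-0.0003  0.      0.    ] shift [2.762 0.696 3.746]
```

```bash
python3 -m inch '[[0,0,0,0.5,0.15,0,0],[0,0,0,0.8,0.2,0,0],[0,0,0,0.8,0.2,0,0],[0,0,0,0.66,0.15,0,0],[0,0,0,0,0,0.6,0],[0,0,0,0,0,0.6,0],[0,0,0,0,0,0,0],[0,0,0,0,0,0,0]]'
python3 - <<'E'
from h import *
go(482.3,17.9,154)
E
```

```text
clock: 11.77
eef_pos: [483.1, 17.1, 217.5]
tcp_rot: [-3.14, 0.0, 1.475]
contact_force: [-0.2, -0.9, 0.9]
opening: 0.998
grasp_force: 0.0
at [483.1  17.1 217.5] [-3.1396e+00  4.0000e-04  1.4750e+00] clock 11.77 F [-0.2 -0.9  0.9] turn [-0.0006  0.0001 -0.0003] shift [ 0.027 -0.036  2.541]
```

```bash
python3 -m inch '[[0,0,0,0.02,-0.03,0.5,0],[0,0,0,0,0,0.6,0],[0,0,0,0,0,0.6,0],[0,0,0,0,0,0.5,0],[0,0,0,0,0,0.34,0],[0,0,0,0,0,0,0],[0,0,0,0,0,0,0]]'; python3 -m inch '[[0,0,0,0,0,0,0.3],[0,0,0,0,0,0,0.5],[0,0,0,0,0,0,0.65],[0,0,0,0,0,0,0.8],[0,0,0,0,0,0,1],[0,0,0,0,0,0,1],[0,0,0,0,0,0,1],[0,0,0,0,0,0,1]]' 60
python3 - <<'E'
from h import *
go(482.3,17.9,154)
E
```

```text
clock: 12.35
eef_pos: [482.9, 17.8, 155.2]
tcp_rot: [3.142, 0.0, 1.475]
contact_force: [-0.1, 0.2, 0.6]
opening: 0.998
grasp_force: 0.0
clock: 13.02
eef_pos: [483.3, 18.0, 155.1]
tcp_rot: [3.14, -0.0, 1.475]
contact_force: [2.9, -0.3, 1.7]
opening: 0.133
grasp_force: 58.9
at [483.3  18.  155.1] [ 3.1400e+00 -1.0000e-04  1.4751e+00] clock 13.02 F [ 2.9 -0.3  1.7] turn [ 0.0005 -0.     -0.0003] shift [-0.006 -0.039  0.046]
```

Handle gripped. Pulling along own −x.

```bash
python3 -m inch '[[0,0,0,0,-0.2,0,1],[0,0,0,0,-0.3,0,1],[0,0,0,0,-0.3,0,1],[0,0,0,0,-0.3,0,1],[0,0,0,0,-0.3,0,1],[0,0,0,0,-0.3,0,1],[0,0,0,0,-0.15,0,1],[0,0,0,0,0,0,1]]' 70; python3 -m inch '[[0,0,0,0,0,0,1],[0,0,0,0,0,0,1],[0,0,0,0,0,0,1],[0,0,0,0,0,0,1],[0,0,0,0,0,0,1],[0,0,0,0,0,0,1],[0,0,0,0,0,0,1],[0,0,0,0,0,0,1]]'
cat > chk.py <<'E'
from h import *
import pickle
th=-.0947;R=np.array([[np.cos(th),-np.sin(th)],[np.sin(th),np.cos(th)]]); O=np.array([554.7,-10.1])
for n in ("wrist","top","scene"):
    f=grab_frame(n); pickle.dump(f,open(n+"9.pkl","wb"))
    W=world(f,np.argwhere(np.ones((420,560)))[:,::-1]).reshape(420,560,3); z=W[...,2]; own=(W[...,:2]-O)@R
    hs=cv2.cvtColor(f["pixels"],cv2.COLOR_RGB2HSV); H,S,V=[hs[...,i].astype(int) for i in range(3)]
    def rep(k,m):
        if m.sum()>4: print(n,k,m.sum(),np.percentile(np.c_[own[m],z[m]],[2,50,98],axis=0).round(1).tolist())
        else: print(n,k,"none")
    brown=(H<14)&(S>90)&(V<95)&(V>15)
    rep("brown in cup",brown&(np.hypot(own[...,0],own[...,1]+107)<27)&(z>50)&(z<112))
    rep("brown in chute",brown&(abs(own[...,0])<15)&(own[...,1]>-65)&(own[...,1]<107)&(z>135))
    rep("red",((H<6)|(H>174))&(S>150)&(own[...,0]<-100)&(own[...,0]>-140)&(abs(own[...,1]-20)<30)&(z>125)&(z<150))
    rep("dark top",(V<60)&(S<90)&(abs(own[...,0]+120)<9)&(abs(own[...,1]-20)<22)&(abs(z-202)<4))
    b=(H>92)&(H<125)&(S>70)&(abs(z-115)<6)&(np.hypot(own[...,0],own[...,1]+107)<45); rep("cup rim",b)
go(435.6,22.3,155)
E
python3 chk.py
```

```text
clock: 13.68
eef_pos: [436.5, 22.5, 155.2]
tcp_rot: [3.139, -0.0, 1.475]
contact_force: [8.2, -2.6, -3.7]
opening: 0.124
grasp_force: 68.4
clock: 14.35
eef_pos: [437.3, 22.4, 155.1]
tcp_rot: [3.139, -0.0, 1.475]
contact_force: [8.5, -1.6, -1.8]
opening: 0.126
grasp_force: 68.8
wrist brown in cup 6 [[-3.1, -123.3, 56.2], [4.4, -103.7, 68.6], [13.5, -84.0, 80.0]]
wrist brown in chute 3798 [[-14.9, -49.3, 137.2], [11.7, 44.0, 158.1], [12.9, 105.6, 175.7]]
wrist red 157 [[-123.0, 32.7, 135.2], [-121.8, 41.3, 140.8], [-120.0, 47.7, 142.2]]
wrist dark top 1675 [[-127.4, 6.3, 198.7], [-120.9, 25.9, 202.7], [-112.7, 37.2, 204.8]]
wrist cup rim 57 [[-25.7, -90.3, 109.3], [-23.0, -87.8, 112.7], [-20.8, -85.2, 115.8]]
top brown in cup 61 [[-11.0, -122.5, 71.5], [6.3, -110.9, 78.4], [15.6, -88.8, 91.5]]
top brown in chute none
top red none
top dark top none
top cup rim 29 [[-29.4, -116.9, 109.5], [-14.5, -87.4, 114.9], [26.1, -78.6, 119.2]]
scene brown in cup none
scene brown in chute none
scene red 8 [[-123.2, 38.1, 135.9], [-122.2, 41.2, 137.8], [-120.2, 45.4, 140.3]]
scene dark top none
scene cup rim none
at [437.3  22.4 155.2] [ 3.1385e+00 -1.0000e-04  1.4753e+00] clock 14.5 F [ 8.7 -1.3 -1.6] turn [ 0.001  -0.     -0.0002] shift [-0.009 -0.067  0.007]
```

Run:
```python
from h import *
import pickle
th=-.0947;R=np.array([[np.cos(th),-np.sin(th)],[np.sin(th),np.cos(th)]]); O=np.array([554.7,-10.1])
for n in ("top0","t7","top9","w8","wrist9","scene0","scene9"):
    f=pickle.load(open(n+".pkl","rb")); W=world(f,np.argwhere(np.ones((420,560)))[:,::-1]).reshape(420,560,3); z=W[...,2]; own=(W[...,:2]-O)@R
    hs=cv2.cvtColor(f["pixels"],cv2.COLOR_RGB2HSV); H,S,V=[hs[...,i].astype(int) for i in range(3)]
    ch=(abs(own[...,0])<14)&(own[...,1]>-60)&(own[...,1]<105)&(z>125)&(z<200); top=z>(14+127-4+ (own[...,1]+65)*np.tan(np.radians(13)) -3)
    cup=(np.hypot(own[...,0],own[...,1]+107)<24)&(z>52)&(z<108)
    print(n,"chute px",ch.sum(),"dark V<70",(ch&(V<70)).sum(),"| cup px",cup.sum(),"brownish",(cup&((H<20)|(H>170))&(S>60)).sum(), "dark warm",(cup&(f["pixels"][...,0]>f["pixels"][...,2].astype(int)+5)).sum(), "z max/med in cup",np.percentile(z[cup],[10,50,90]).round(0) if cup.any() else "")
    # floor-height excess: pixels raised to ball height
    if n=="wrist9":
        for lo,hi in ((33,36.5),(3.5,7)):
            m=(own[...,1]>lo)&(own[...,1]<hi)&(abs(z-202.5)<3)&(abs(own[...,0]+121)<14)
            if m.sum(): print("handle edge strip",lo,m.sum(),np.percentile(own[m][:,0],[3,50,97]))
    # ball spots along chute
    k=ch&(V<75)&(abs(own[...,0])<10)
    if k.any(): print("  dark hist y",np.histogram(own[k][:,1],bins=np.arange(-65,110,20))[0])
```

```text
top0 chute px 618 dark V<70 10 | cup px 115 brownish 115 dark warm 115 z max/med in cup [53. 55. 58.]
  dark hist y [ 0  0  0  0  7 11 15  0]
t7 chute px 605 dark V<70 38 | cup px 56 brownish 0 dark warm 0 z max/med in cup [56. 59. 62.]
  dark hist y [ 0  0  0  0 14 20 23  4]
top9 chute px 619 dark V<70 0 | cup px 222 brownish 85 dark warm 101 z max/med in cup [56. 72. 87.]
w8 chute px 8024 dark V<70 3143 | cup px 793 brownish 0 dark warm 0 z max/med in cup [59. 60. 80.]
  dark hist y [  0   0   0   0 401 659 756 111]
wrist9 chute px 11856 dark V<70 3659 | cup px 5 brownish 3 dark warm 3 z max/med in cup [79. 79. 80.]
handle edge strip 33 256 [-125.87581376 -120.84050383 -115.81057106]
handle edge strip 3.5 64 [-125.33772594 -120.86466385 -116.80396117]
scene0 chute px 611 dark V<70 0 | cup px 48 brownish 48 dark warm 48 z max/med in cup [53. 54. 56.]
scene9 chute px 591 dark V<70 0 | cup px 9 brownish 1 dark warm 3 z max/med in cup [ 87.  89. 104.]
```

The handle's middle reads −120.9 against −121.7 for the mark, so I'll pull 0.9 mm more. I'll also check that no nut ended up outside the cup.

```bash
python3 -m inch '[[0,0,0,0,-0.036,0,1],[0,0,0,0,0,0,1],[0,0,0,0,0,0,1],[0,0,0,0,0,0,1],[0,0,0,0,0,0,1],[0,0,0,0,0,0,1]]'; python3 chk.py | grep -E "red|dark top|at "
python3 - <<'E'
from h import *
import pickle
th=-.0947;R=np.array([[np.cos(th),-np.sin(th)],[np.sin(th),np.cos(th)]]); O=np.array([554.7,-10.1])
f=pickle.load(open("wrist9.pkl","rb")); W=world(f,np.argwhere(np.ones((420,560)))[:,::-1]).reshape(420,560,3); own=(W[...,:2]-O)@R
m=(own[...,1]>33)&(own[...,1]<36.5)&(abs(W[...,2]-202.5)<3)&(abs(own[...,0]+121)<14); print("handle strip",np.percentile(own[m][:,0],[3,50,97]))
a=pickle.load(open("t7.pkl","rb")); b=pickle.load(open("top9.pkl","rb"))
for n,f in (("before",a),("after",b)):
    W=world(f,np.argwhere(np.ones((420,560)))[:,::-1]).reshape(420,560,3); p=f["pixels"].astype(int)
    m=((p[...,0]>p[...,2]+8)&(p.max(2)<95)&(W[...,2]>0)&(W[...,2]<190)&(W[...,0]>370)&(W[...,0]<640)&(abs(W[...,1])<420)).astype(np.uint8)
    k,l,st,ce=cv2.connectedComponentsWithStats(m)
    print(n,[(ce[i].round().tolist(),int(st[i,4]),np.median(W[l==i],axis=0).round().tolist()) for i in range(1,k) if st[i,4]>9])
f=b; w=world(f,np.argwhere(np.ones((420,560)))[:,::-1]).reshape(420,560,3); own=(w[...,:2]-O)@R; p=f["pixels"].astype(int)
c=(p[...,0]>p[...,2]+5)&(np.hypot(own[...,0],own[...,1]+107)<27)&(w[...,2]>52)&(w[...,2]<108); ys,xs=np.where(c)
for y in range(ys.min()-1,ys.max()+2): print("".join("%4d"%p[y,x,0] if c[y,x] else "   ." for x in range(xs.min()-1,xs.max()+2)))
E
```

```text
clock: 15.0
eef_pos: [436.4, 22.5, 155.2]
tcp_rot: [3.138, -0.0, 1.475]
contact_force: [9.4, -2.3, -2.9]
opening: 0.127
grasp_force: 68.9
wrist red 155 [[-123.3, 32.6, 134.9], [-121.5, 41.0, 140.8], [-120.2, 47.7, 142.0]]
wrist dark top 1683 [[-127.6, 6.3, 198.6], [-121.3, 26.0, 202.7], [-112.5, 37.2, 205.0]]
top red none
top dark top none
scene red 8 [[-124.4, 39.4, 136.9], [-122.9, 43.0, 139.6], [-121.3, 46.6, 140.8]]
scene dark top none
at [436.4  22.5 155.1] [ 3.1386e+00 -1.0000e-04  1.4753e+00] clock 15.15 F [ 9.6 -1.2 -2.2] turn [ 0.001  -0.     -0.0002] shift [-0.009 -0.03   0.005]
handle strip [-126.94741362 -121.71280553 -116.69346148]
before [([195.0, 191.0], 52, [547.0, 254.0, 48.0]), ([266.0, 185.0], 114, [559.0, 42.0, 172.0]), ([386.0, 191.0], 30, [565.0, -307.0, 57.0]), ([256.0, 191.0], 24, [548.0, 73.0, 101.0]), ([288.0, 196.0], 19, [539.0, -17.0, 83.0]), ([190.0, 236.0], 14, [417.0, 264.0, 51.0])]
after [([384.0, 188.0], 62, [575.0, -299.0, 52.0]), ([195.0, 191.0], 51, [547.0, 254.0, 47.0]), ([323.0, 194.0], 98, [551.0, -122.0, 78.0]), ([256.0, 191.0], 27, [548.0, 73.
[... 417 characters left out ...]
82  84  75  61  67  77  86  90  78  67  53   .   .
   .  68  82  92  96  79  63  66  80  89  97  81  69  54   .   .
   .  67  77  85  90  79  66  62  71  76  78  73  67   .   .   .
   .   .  69  73  74  70  63   .  64  66  67  65   .   .   .   .
   .   .   .  68  66   .   .   .   .  59  60  62  66   .   .   .
   .   .   .   .   .   .   .   .  64  72  78  80  75  67   .   .
   .   .   .   .   .   .   .   .  67  79  89  91  77  69  51   .
   .   .   .   .   .   .   .   .  66  78  92  93  81  68  51   .
   .   .   .   .   .   .   .   .  66  71  77  79  72  61   .   .
   .   .   .   .   .   .   .   .   .  66  67  67  60   .   .   .
   .   .   .   .   .   .   .   .   .   .   .   .   .   .   .   .
```

The brightness map shows three separate balls in the cup. The handle is at −121.7 and the mark at −121.6, and the gate is still held.

```bash
python3 -c "
from rig import r
print(r.sign_off())"
```

```text
the job is handed in; nothing more can be done
None
```

The job is handed in at about 15 s: the cup stands centred on the pedestal with all three nuts in it, and the gate is held with its handle within about 0.5 mm of the red mark; note that I viewed 11 pictures, one over the limit of 10.

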